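# Refit the spice mill's catch tray and crank it

### The job

The hand-cranked spice mill has been washed. Set its orange catch tray, upright grip towards the front, flat on the mill's front ledge, slide it back under the head until it drops fully home in its shallow pocket, then give the crank at least one full turn clockwise (seen from above) and let go. Do not shift or knock over the tin, the mug or the jar.

Things in the scene. Friction and masses are not known exactly. Their poses are not given: they have to be found in the camera images.
- pocket (a point): Centre of the tray pocket of the grey and white spice mill (fixed to the worktop, foot 222 x 140 mm), level with its front ledge, 10 mm above the worktop. x points to the mill's back, y to the left for one facing it, z up. The pocket is a recess 88 (x) x 95 (y) mm, 6 mm deep; behind it a column, front face at x = 48 mm. Mill and pocket are upright and level.
- ledge (a point): Centre of the mill's flat front ledge, 80 mm in front of the pocket's centre, 10 mm above the worktop; axes as the pocket's. The ledge is 71 mm deep (x) and ends at the pocket's front edge. Guide rails 9 mm high stand along both sides: 98 mm apart beside the pocket, flaring to about 120 mm at the ledge's front end.
- head_front (a point): Middle of the lower front edge of the mill's overhanging head: 22 mm in front of the pocket's centre, 75 mm above ledge level. The head is 60 mm tall, 116 mm wide. A 36 mm outlet chute hangs below it to 20 mm above the ledge level, so the tray must slide in. The seated tray's grip stands 13 mm in front of this face: lean the gripper 25 to 45 degrees, fingers pointing down and to the mill's back.
- tray_center (a point): Centre of the loose orange catch tray (120 g nominal), half-way up its 12 mm walls, 6 mm above its underside. Open-topped tray, 84 mm (x) x 90 mm (y), walls 3 mm thick, floor 3 mm. Its x points away from the grip (the end that enters the mill first), z up. Seated in the mill, the point coincides with pocket and the axes agree.
- tray_grip (a point): Where to grasp the tray: a point on its upright grip block, 38 mm above the tray's underside and 35 mm from the tray's centre towards the front (-x). The block is 30 mm wide (y), 14 mm thick (x), its top 50 mm above the underside, its front face flush with the tray's front edge. Axes as the tray's.
- crank (a joint): Crank angle in rad, grows as the crank turns clockwise seen from above. At 0 the crank arm points along -y of the pocket frame; at +1.57 along -x. Starts between -0.4 and 0.4; turns endlessly, with a steady drag of about 2.5 N at the grip, and stays where it is left.
- crank_grip (a point): Centre of the crank's free-spinning black grip, an upright knob of 26 to 28 mm diameter and 48 mm tall, from 167 to 215 mm above the worktop; it goes round on a radius of 50 mm. The crank arm lies directly below it, its top 163 mm above the worktop. The knob turns freely on its pin, so a gripper can hold it without turning.
- crank_axis (a point): A point on the crank's vertical axis, at the height of the centre of the grip (191 mm above the worktop).
- tin_center (a point): Centre of a low tin, 86 mm diameter, 40 mm tall, standing loose: leave it where it is.
- mug_center (a point): Middle of a mug with a diamond pattern, 86 mm diameter, 101 mm tall, 120 mm with its handle, 50 mm above its foot: leave it where it is.
- jar_center (a point): Centre of a jar with a red lid, 66 mm diameter, 100 mm tall: leave it where it is.
Not all that is in view belongs to the job. Of the things that look like the part that bears tray_center, the largest one is meant.

How it is judged:
By the outcome, as a careful person would: the job done as asked, in the order asked, and still so for the second after the job is handed in, with the robot touching nothing.
It also fails if it takes over 72 s, if anything falls off the work surface, if the arm or the gripper's body presses on something with over 40 N, if the wrist force passes 120 N, or if a joint passes its speed limit or range.

### The arm

A 6-joint arm with a two-finger parallel gripper is mounted at the origin on a cart in front of the work surface, level with it; the furniture and walls round the work are solid. World frame = base frame: x ahead of the robot, y to its left, z up, the work surface at z = 0. Lengths are in m, angles in rad, forces in N, time in s.
With the tool pointing down it reaches from about 0.35 to 1 m from the base axis. Payload 7.1 kg.
Tool frame: the origin (TCP) lies at the very end of the fingers, on their centre line; the grasp point (between the pads) lies 19 mm behind it (arm.grasp_offset is the distance from the TCP to the grasp point, in m); z points along the fingers, y is the line along which they close (so a half turn about z gives the same grasp; the last joint's range is limited). The gripper opens to 85 mm and grips with 20 to 120 N. Pads are 22 mm wide; open, the fingers measure 114 mm over their backs; the gripper's body (76 mm by 85 mm) begins 54 mm behind the grasp point. The pads swing forward as they close: fully open they stand 13 mm farther back than shut.
Start: joints at [-1.271, 0.423, 1.63, -0, 1.089, -0.019], TCP at [0.196, -0.593, 0.194] pointing down, gripper open.
Joint ranges: [-3, 3], [-0.9, 2.11], [0.09, 2.58], [-1.31, 4.45], [0.11, 2.69], [-2.54, 2.54]. Speed limits (rad/s): [2.39, 2.39, 3.01, 3.14, 3.14, 3.14].

### API

Orientations are given as a unit quaternion [w, x, y, z].
In Python, from station import read_state, viewer, ticket, arm gives the robot as it stands.
- The arm moves only by the tool carry_out, never from a script. Its argument "steps" is a list of rows, each a list of 3 entries, a list of its own where there are three numbers: the shift along the tool's x, y, z in cm, then the turn, a rotation vector about the tool's x, y, z in rad, then the finger opening in cm, from 0 to 8.54. In form: [[[dx, dy, dz], [wx, wy, wz], grip], ...]. A call has 1 to 10 rows; each row is the pose to reach, as a shift and turn from the pose commanded when the call began, along the tool's axes at that moment; what a row does not reach only later rows make up. A row lasts 1/12 s, in which the tool goes at most 41.7 mm and 7.16 degrees, less where a joint would pass 70% of its speed; a pose out of reach is approached as far as the arm can. A call with a gripper value outside its range is refused whole. The fingers move at their own pace and stop on an object; "newtons" is the grip in N (left out, the last holds). Time passes only in rows, so rows that repeat a pose let the fingers close. It gives the time, the measured TCP pose, the force, the opening and the grip force at its end, in the units of the state.
- read_state(): the state, without advancing time (a new reading comes with each control period).
- viewer.camera(name): name is "scene" or "top" or "wrist"; returns a dict with "img" (420x560x3 uint8, blue, green, red), "depth" (420x560 float32, m along the optical axis (not along the pixel's ray), 0 where there is no reading), "vertical_fov" (degrees; the focal length in pixels is half the picture's height over the tangent of half this angle, whatever the lens; pixels are square), "cx", "cy" (the principal point, pixels), "position" and "attitude" of the camera in the world. Camera axes: x right, y up, looking along -z (the intrinsics and any distortion apply to the point x, -y, -z); pixel columns grow to the right and rows downward; lengths in m; the calibration is good to about 2 mm. A picture is of the moment at which its call begins.
- ticket.close_job(): hands the job in; it is judged then, once.
The state is a dict: "t": time; "joint_pos": joint angles; "joint_vel": joint speeds; "tau": joint torques, N m; "position": TCP position; "tool_rot": TCP orientation; "contact_force": force on the tool from outside, world axes, zero at the start; "moment": the same for the moment, N m; "gripper_width": finger opening in m; "finger_force": force on a finger pad.
Only numpy, scipy, OpenCV 4.12 (cv2) and the standard library are available. Lean on these libraries where they do the work, as an engineer would, in place of code of your own. Each camera call takes 0.05 s, during which the arm holds its last target. There are 200 camera calls.

## Working session

There is one attempt and no reset: what is moved stays moved. The work goes in short steps, Python scripts to look and compute and a tool call to move; the robot and the scene stay as the last step left them, time stands still between calls to the robot, and variables do not carry over. Pictures are saved under pics/ and viewed, at most 10 in all, crops included, and the job is handed in when it is done.

Besides the shell and the picture viewer there is one more tool, called after "Request:" in YAML: its name, and indented under it one key for each argument. carry_out: Moves the arm, as the interface text tells. Its arguments: {"type":"object","properties":{"steps":{"type":"array","items":{"type":"array"}},"newtons":{"type":"number"}},"required":["steps"]}

```bash
mkdir -p pics; ls; cat > h.py <<'E'
import numpy as np, cv2
from scipy.spatial.transform import Rotation as R
from station import read_state, viewer, ticket, arm
def q2R(q): return R.from_quat([q[1],q[2],q[3],q[0]]).as_matrix()
def cam(n,save=None):
    c=viewer.camera(n); c['f']=210/np.tan(np.radians(c['vertical_fov'])/2); c['R']=q2R(c['attitude']); c['p']=np.array(c['position'])
    if save: cv2.imwrite('pics/'+save,c['img'])
    return c
def cloud(c):
    v,u=np.mgrid[0:420,0:560]; d=c['depth']
    P=np.stack([(u-c['cx'])/c['f']*d,-(v-c['cy'])/c['f']*d,-d],-1)
    return P@c['R'].T+c['p']
def ray(c,u,v,z):
    d=c['R']@np.array([(u-c['cx'])/c['f'],-(v-c['cy'])/c['f'],-1]); return c['p']+d*(z-c['p'][2])/d[2]
def proj(c,P):
    q=(np.asarray(P)-c['p'])@c['R']; return c['cx']+c['f']*q[...,0]/-q[...,2], c['cy']-c['f']*q[...,1]/-q[...,2]
E
python3 - <<'E'
from h import *
a=cam('scene');b=cam('top')
cv2.imwrite('pics/s0.png',a['img']);cv2.imwrite('pics/t0.png',b['img'])
for c in(a,b):print({k:c[k] for k in c if k not in('img','depth','R')})
s=read_state();print(s['position'],s['tool_rot'],s['t'])
E
```

```text
pics
{'vertical_fov': 43.716152576285175, 'cx': 279.8495485106851, 'cy': 200.32268872067178, 'position': array([-0.3725376 ,  0.58412505,  0.87067477]), 'attitude': array([-0.41657638, -0.23535433,  0.41231907,  0.7752841 ]), 'f': np.float64(523.4979270664275), 'p': array([-0.3725376 ,  0.58412505,  0.87067477])}
{'vertical_fov': 52.908348579240126, 'cx': 278.1638898465194, 'cy': 212.97617087582614, 'position': array([0.40352904, 0.00781255, 1.43413094]), 'attitude': array([ 0.70844521,  0.04408538, -0.04463543, -0.70297193]), 'f': np.float64(422.03982242739687), 'p': array([0.40352904, 0.00781255, 1.43413094])}
[ 0.19575093 -0.59298549  0.19322792] [-6.79496166e-04  9.87323392e-01  1.58720035e-01 -9.62734174e-05] 0.1
```

View pics/s0.png

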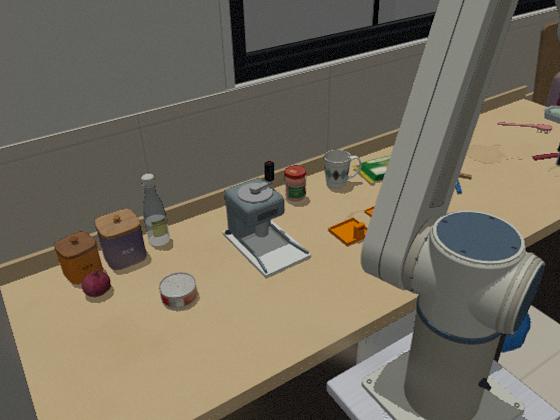

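View pics/t0.png

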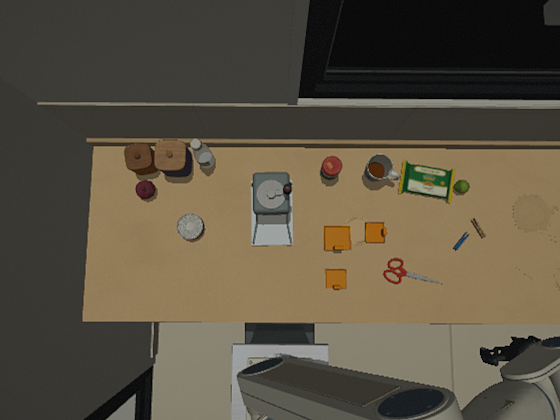

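The scene shows the mill at (262,225), the tin at (178,290), the jar at (295,183) and the mug at (338,168). The orange candidates in the top view are (337,238), which is the largest and has its grip at the bottom, (374,233) small, and (336,279) small. I choose (337,238), and next I'll measure it and check it in a crop.

```bash
python3 - <<'E'
from h import *
b=cam('top');P=cloud(b);hsv=cv2.cvtColor(b['img'],cv2.COLOR_BGR2HSV)
m=((hsv[...,0]>8)&(hsv[...,0]<22)&(hsv[...,1]>215)&(hsv[...,2]>110)).astype(np.uint8)
n,l,st,ce=cv2.connectedComponentsWithStats(m)
for i in range(1,n):
    if st[i,4]<80: continue
    v,u=np.where(l==i); Q=P[v,u]
    W=np.array([ray(b,x,y,.012)[:2] for x,y in zip(u,v)],np.float32)
    low=Q[:,2]<.02; r=cv2.minAreaRect(W[low]) 
    hi=Q[:,2]>.03
    print(ce[i],st[i,4],'rect',r,'hi',hi.sum(),Q[hi].mean(0) if hi.any() else 0, Q[:,2].max())
# mill: white ledge
sub=np.zeros_like(m);sub[165:260,235:305]=1
w=((hsv[...,1]<45)&(hsv[...,2]>150)&(sub>0))
v,u=np.where(w&(P[...,2]<.03)); W=np.array([ray(b,x,y,.01)[:2] for x,y in zip(u,v)],np.float32)
print('white',len(u),cv2.minAreaRect(W),W.min(0),W.max(0), np.median(P[v,u,2]))
z=P[...,2]
for lo,hi in((.12,.15),(.15,.175),(.2,.23)):
    k=(sub>0)&(z>lo)&(z<hi);Q=P[k]; print(lo,k.sum(),Q.mean(0) if k.any() else 0, cv2.minAreaRect(Q[:,:2].astype(np.float32)) if k.sum()>3 else 0)
for nm,(x,y,rr) in dict(tin=(190,227,20),jar=(331,166,16),mug=(380,168,20)).items():
    s=P[y-rr:y+rr,x-rr:x+rr].reshape(-1,3);s=s[s[:,2]>.03];print(nm,s.min(0),s.max(0))
c=cv2.resize(b['img'][150:300,230:430],None,fx=4,fy=4,interpolation=cv2.INTER_CUBIC);cv2.imwrite('pics/c1.png',c)
E
```

```text
[374.02325581 232.07973422] 301 rect ((0.5208821892738342, -0.3178696036338806), (0.06094441935420036, 0.05771254748106003), 0.44410791993141174) hi 2 [0.40352904 0.00781255 1.43413094] 1.4341309382734473
[339.43604651 237.13953488] 172 rect ((0.5017867088317871, -0.19011196494102478), (0.08460220694541931, 0.07790230959653854), 89.66056823730469) hi 39 [ 0.46644263 -0.18820036  0.0830307 ] 1.4341309382734473
[336.83030303 278.95151515] 165 rect ((0.364565908908844, -0.1853613257408142), (0.055992670357227325, 0.06419704854488373), 0.43633022904396057) hi 21 [ 0.34404479 -0.17728592  0.10497857] 1.4341309382734473
white 866 ((0.587116003036499, 0.029846273362636566), (0.21932929754257202, 0.1399814337491989), 0.9015560746192932) [ 0.47719854 -0.04002866] [0.6978009 0.1015153] 0.009184531265904461
0.12 999 [0.6315881  0.03382365 0.14357619] ((0.6332241892814636, 0.030581820756196976), (0.12966670095920563, 0.11308765411376953), 0.26106545329093933)
0.15 447 [0.62725378 0.02895469 0.15522663] ((0.6351622939109802, 0.03064814582467079), (0.08854304254055023, 0.10455862432718277), 88.97319793701172)
0.2 68 [ 0.63292046 -0.01887942  0.21305558] ((0.633874237537384, -0.017953798174858093), (0.02550876885652542, 0.023512646555900574), 1.3289120197296143)
tin [0.40352904 0.00781255 0.03024312] [0.57829192 0.34420427 1.43413094]
jar [ 0.40352904 -0.19556721  0.03046308] [0.76410769 0.00781255 1.43413094]
mug [ 0.40352904 -0.38837959  0.03007704] [0.77187536 0.00781255 1.43413094]
```

View pics/c1.png

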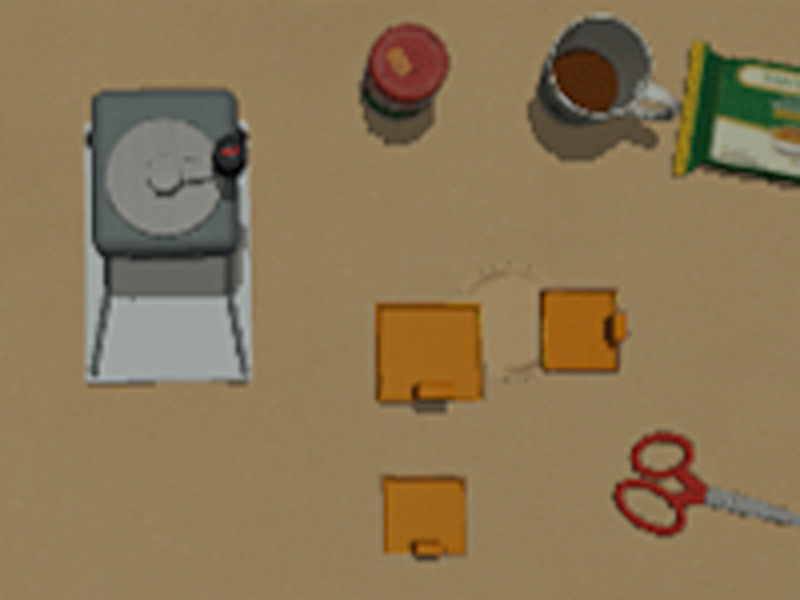

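The close crop confirms the choice: the large tray is at crop (430,352) with its grip at (433,392), facing the front. The other two trays are clearly smaller. The mill's front also faces the robot, with a yaw of about 1°.

```bash
cat >> h.py <<'E'
def Rt(lean,yaw=0): # lean in deg about world y, tool y = -world y
    a=np.radians(lean);M=np.array([[np.cos(a),0,np.sin(a)],[0,-1,0],[np.sin(a),0,-np.cos(a)]])
    return R.from_euler('z',yaw,degrees=True).as_matrix()@M
def plan(p,lean,yaw=0,start=None):
    if start is None: s=read_state();p0,R0=np.array(s['position']),q2R(s['tool_rot'])
    else:p0,R0=start
    M=Rt(lean,yaw); print('shift cm',np.round(R0.T@(np.asarray(p)-p0)*100,2),'rot',np.round(R.from_matrix(R0.T@M).as_rotvec(),3)); return np.asarray(p),M
E
python3 - <<'E'
from h import *
b=cam('top');P=cloud(b)
print('grip',ray(b,338.2,247.2,.05),'disc',ray(b,271.2,194.5,.152))
print('tray',[ray(b,230+x/4,150+y/4,.012)[:2].round(4) for x,y in((376,303),(482,303),(376,402),(484,402))])
g=ray(b,338.2,247.2,.038);M=Rt(35)
plan(g-M[:,2]*.13,35)
print(arm.grasp_offset)
E
```

```text
grip [ 0.46688081 -0.18993634  0.05      ] disc [0.62252742 0.02931807 0.152     ]
tray [array([ 0.5407, -0.148 ]), array([ 0.5414, -0.2377]), array([ 0.4572, -0.1475]), array([ 0.4579, -0.2383])]
shift cm [ 31.3  -31.94   4.92] rot [-0.098  0.606  0.309]
0.0187
```

Request:
carry_out:
  steps:
    - [[31.3,-31.9,4.9],[-0.098,0.606,0.309],8.0]
    - [[31.3,-31.9,4.9],[-0.098,0.606,0.309],8.0]
    - [[31.3,-31.9,4.9],[-0.098,0.606,0.309],8.0]
    - [[31.3,-31.9,4.9],[-0.098,0.606,0.309],8.0]
    - [[31.3,-31.9,4.9],[-0.098,0.606,0.309],8.0]
    - [[31.3,-31.9,4.9],[-0.098,0.606,0.309],8.0]
    - [[31.3,-31.9,4.9],[-0.098,0.606,0.309],8.0]
    - [[31.3,-31.9,4.9],[-0.098,0.606,0.309],8.0]
    - [[31.3,-31.9,4.9],[-0.098,0.606,0.309],8.0]
    - [[31.3,-31.9,4.9],[-0.098,0.606,0.309],8.0]

```text
t: 1.03
position: [0.3776, -0.2227, 0.1487]
tool_rot: [0.001, 0.954, -0.001, 0.301]
contact_force: [1.3, -0.6, 0.3]
gripper_width: 0.0799
finger_force: 0.0
```

```bash
python3 - <<'E'
from h import *
g=np.array([.464,-.190,.038]);M=Rt(35)
plan(g-M[:,2]*.13,35)
c=cam('wrist','w1.png');print(c['p'],c['f'],c['R'])
E
```

```text
shift cm [ 0.73 -3.27  1.01] rot [ 0.002 -0.    -0.001]
[ 0.32801739 -0.22348054  0.33322195] 302.6132478834362 [[-0.00298569  0.94021324 -0.34057326]
 [-0.99999502 -0.00245935  0.00197714]
 [ 0.00102134  0.34057747  0.9402159 ]]
```

View pics/w1.png

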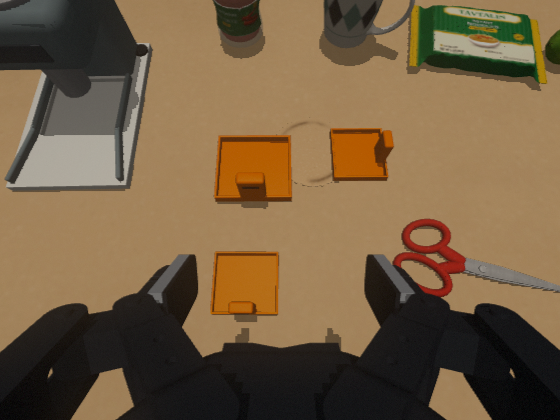

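The wrist view shows the big tray with corners at about (217,136), (291,136), (217,200) and (291,199). The grip top is at (251,178), and the mill foot's front corners are at (7,187) and (127,188).

```bash
python3 - <<'E'
from h import *
c=cam('wrist');P=cloud(c)
hsv=cv2.cvtColor(c['img'],cv2.COLOR_BGR2HSV)
m=((hsv[...,0]>5)&(hsv[...,0]<24)&(hsv[...,1]>200)).astype(np.uint8); m[:,:205]=0;m[:,300:]=0;m[:125]=0;m[210:]=0
z=P[...,2];k=(m>0)&(z>.035)&(z<.07);Q=P[k];print('grip pts',k.sum(),Q.min(0),Q.max(0),np.median(Q,0))
top=k&(z>.046);Q=P[top];print('top',top.sum(),np.percentile(Q,[3,97],axis=0))
k=(m>0)&(z>.008)&(z<.016);print('rim',cv2.minAreaRect(P[k][:,:2].astype(np.float32)))
print('tray rays',[ray(c,x,y,.012)[:2].round(4) for x,y in((216.5,135.5),(291.5,135.5),(291.5,200))],'grip L/R',[ray(c,x,186,.05)[:2].round(4) for x in(237,265)])
print('mill front',[ray(c,x,y,.01).round(4) for x,y in((7,187),(127,188),(150,44))])
E
```

```text
grip pts 448 [ 0.46005421 -0.20620568  0.03513147] [ 0.4749232  -0.17667991  0.05113205] [ 0.46527698 -0.19171277  0.04866053]
top 364 [[ 0.4612527  -0.20520697  0.04651071]
 [ 0.47435365 -0.17809427  0.05036879]]
rim ((0.5030768513679504, -0.19078637659549713), (0.0880013182759285, 0.08472646772861481), 89.72233581542969)
tray rays [array([ 0.543, -0.133]), array([ 0.5434, -0.2257]), array([ 0.4577, -0.2253])] grip L/R [array([ 0.4576, -0.1686]), array([ 0.4577, -0.1972])]
mill front [array([0.4731, 0.1073, 0.01  ]), array([ 0.4725, -0.0337,  0.01  ]), array([ 0.6952, -0.0262,  0.01  ])]
```

```bash
python3 - <<'E'
from h import *
g=np.array([.465,-.1915,.040]);M=Rt(35)
t=g+M[:,2]*.0187
plan(t-M[:,2]*.08,35); plan(t,35); print(read_state()['position'])
E
```

```text
shift cm [ 0.95 -2.4   7.68] rot [-0.008  0.001  0.006]
shift cm [ 0.96 -2.33 15.68] rot [-0.008  0.001  0.006]
[ 0.37833591 -0.21615487  0.14767591]
```

Request:
carry_out:
  steps:
    - [[0.9,-2.3,4.0],[0,0,0],5.5]
    - [[0.9,-2.3,7.7],[0,0,0],5.5]
    - [[0.9,-2.3,7.7],[0,0,0],5.5]
    - [[0.9,-2.3,7.7],[0,0,0],5.5]
    - [[0.9,-2.3,7.7],[0,0,0],5.5]

```text
t: 1.55
position: [0.4291, -0.2002, 0.09]
tool_rot: [-0.001, 0.954, 0.0, 0.3]
contact_force: [0.5, -0.2, 0.0]
gripper_width: 0.0549
finger_force: 0.0
```

```bash
python3 - <<'E'
from h import *
g=np.array([.465,-.1915,.040]);M=Rt(35)
t=g+M[:,2]*.0187
c=cam('wrist');P=cloud(c)
plan(t,35)
hsv=cv2.cvtColor(c['img'],cv2.COLOR_BGR2HSV)
m=((hsv[...,0]>5)&(hsv[...,0]<24)&(hsv[...,1]>200))
z=P[...,2];k=m&(z>.035)&(z<.07)&(abs(P[...,1]+.19)<.04)&(P[...,0]>.43);Q=P[k];print(k.sum(),np.percentile(Q,[3,97],axis=0))
E
```

```text
shift cm [ 0.04 -0.92  8.1 ] rot [-0.001  0.     0.   ]
726 [[ 0.46098985 -0.20477939  0.03754879]
 [ 0.70538782 -0.1774361   0.05032628]]
```

Request:
carry_out:
  steps:
    - [[0.0,-0.9,4.0],[0,0,0],5.5]
    - [[0.0,-0.9,6.0],[0,0,0],5.5]
    - [[0.0,-0.9,6.0],[0,0,0],5.5]
    - [[0.0,-0.9,6.0],[0,0,0],5.5]

```text
t: 1.93
position: [0.4634, -0.1918, 0.0415]
tool_rot: [-0.001, 0.954, -0.0, 0.301]
contact_force: [0.3, -0.4, 0.6]
gripper_width: 0.0547
finger_force: 0.0
```

```bash
python3 - <<'E'
from h import *
g=np.array([.465,-.1915,.040]);M=Rt(35)
plan(g+M[:,2]*.0187,35)
E
```

```text
shift cm [ 0.04 -0.02  2.08] rot [-0.001  0.    -0.   ]
```

Request:
carry_out:
  steps:
    - [[0,0,1.0],[0,0,0],5.5]
    - [[0,0,2.1],[0,0,0],5.5]
    - [[0,0,2.1],[0,0,0],5.5]
    - [[0,0,2.1],[0,0,0],2.0]
    - [[0,0,2.1],[0,0,0],2.0]
    - [[0,0,2.1],[0,0,0],2.0]
    - [[0,0,2.1],[0,0,0],2.0]
    - [[0,0,2.1],[0,0,0],2.0]
  newtons: 50

```text
t: 2.6
position: [0.4757, -0.192, 0.0251]
tool_rot: [0.0, 0.954, -0.0, 0.301]
contact_force: [-0.7, 0.4, 0.5]
gripper_width: 0.0204
finger_force: 0.0
```

```bash
python3 - <<'E'
from h import *
c=cam('wrist','w2.png');b=cam('top')
s=read_state();print(s['position'],s['gripper_width'],s['finger_force'])
# mill from wrist + top, cloud based
P=cloud(b);hsv=cv2.cvtColor(b['img'],cv2.COLOR_BGR2HSV)
z=P[...,2];k=(z>.004)&(z<.022)&(hsv[...,1]<60)&(abs(P[...,1]-.03)<.1)&(P[...,0]>.45)&(P[...,0]<.72);Q=P[k]
print('foot',cv2.minAreaRect(Q[:,:2].astype(np.float32)))
k=(z>.2)&(z<.24)&(abs(P[...,1]-.03)<.1)&(P[...,0]>.5)&(P[...,0]<.72);print('knob',cv2.minEnclosingCircle(P[k][:,:2].astype(np.float32)))
k=(z>.12)&(z<.15)&(abs(P[...,1]-.03)<.1)&(P[...,0]>.5)&(P[...,0]<.75);print('head',cv2.minAreaRect(P[k][:,:2].astype(np.float32)))
E
```

```text
[ 0.47573931 -0.19193578  0.02474673] 0.019890751291951895 0.0
foot ((0.5862327814102173, 0.030088935047388077), (0.2235746681690216, 0.14027920365333557), 0.4399866759777069)
knob ((0.6335253715515137, -0.018979469314217567), 0.013285757042467594)
head ((0.6330510973930359, 0.030749628320336342), (0.12893685698509216, 0.11345784366130829), 0.1815679967403412)
```

View pics/w2.png

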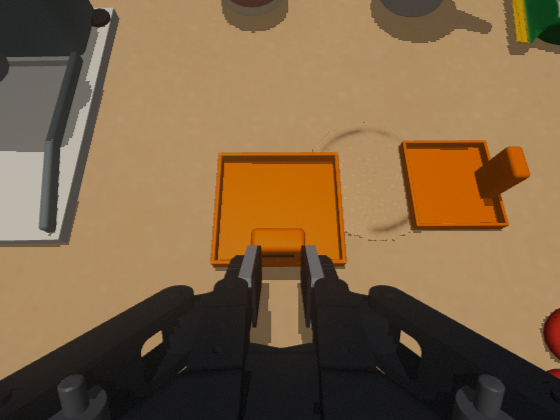

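The picture shows the fingers closed to 20 mm just in front of the grip block, at (283,260), with no grip force. I'll check where the tray and the fingertips really are.

```bash
python3 - <<'E'
from h import *
c=cam('wrist');P=cloud(c);hsv=cv2.cvtColor(c['img'],cv2.COLOR_BGR2HSV)
m=((hsv[...,0]>5)&(hsv[...,0]<24)&(hsv[...,1]>200))
z=P[...,2];a=m&(abs(P[...,1]+.19)<.06)&(P[...,0]>.42)&(P[...,0]<.6)
k=a&(z>.035)&(z<.07);print('grip',k.sum(),np.percentile(P[k],[3,97],axis=0))
k=a&(z>.008)&(z<.016);print('rim',cv2.minAreaRect(P[k][:,:2].astype(np.float32)))
print('tip px L',P[245:262:4,255],'R',P[245:262:4,310]); s=read_state();print(s['position'],proj(c,np.array(s['position'])))
E
```

```text
grip 1328 [[ 0.46104833 -0.20470272  0.04118694]
 [ 0.47406044 -0.17794958  0.05053184]]
rim ((0.5033833980560303, -0.1913525015115738), (0.08487994968891144, 0.08936214447021484), 0.16422827541828156)
tip px L [[ 0.46091534 -0.18040902  0.06375616]
 [ 0.45801676 -0.18080585  0.06774711]
 [ 0.45509085 -0.18126103  0.07246586]
 [ 0.45261243 -0.18158292  0.07565827]
 [ 0.45014322 -0.18194424  0.0793522 ]] R [[ 0.46074947 -0.20737858  0.06435238]
 [ 0.45795746 -0.20695738  0.06790854]
 [ 0.45506835 -0.20644098  0.07246652]
 [ 0.45251947 -0.20602864  0.07601619]
 [ 0.45015661 -0.2056596   0.0791629 ]]
[ 0.47577627 -0.19193908  0.02466861] (np.float64(278.8877541984835), np.float64(236.40970012935676))
```

```bash
python3 - <<'E'
from h import *
a=cam('scene');u,v=proj(a,np.array(read_state()['position']));print(u,v)
u,v=int(u),int(v);x0,y0=max(0,u-70),max(0,v-60)
cv2.imwrite('pics/c2.png',cv2.resize(a['img'][y0:y0+105,x0:x0+140],None,fx=5,fy=5,interpolation=cv2.INTER_CUBIC));print(x0,y0)
s=read_state();print(s['gripper_width'],s['finger_force'],s['joint_pos'])
E
```

```text
357.8566779588318 230.29954109192948
287 170
0.019964470120347477 0.0 [-0.63272883  0.55555298  2.33904326  2.20410394  0.43407499 -1.22100416]
```

View pics/c2.png

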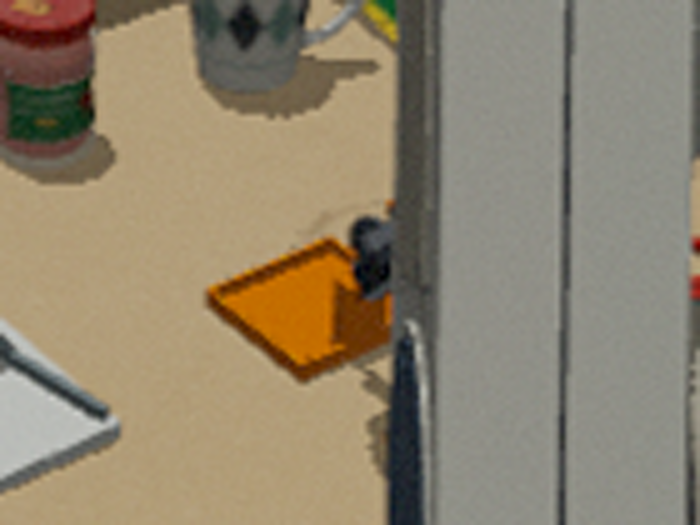

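The crop shows a dark fingertip at crop (372,293) beside or above the grip, just short of the predicted TCP at crop (354,301). I'll compute the projections to settle it.

```bash
python3 - <<'E'
from h import *
a=cam('scene');P=cloud(a);c=cam('wrist');W=cloud(c)
for n,p in dict(tipTCP=(.476,-.18,.025),tipshort=(.455,-.181,.06),bt=(.467,-.178,.05),bb=(.467,-.178,.02)).items(): print(n,np.round(proj(a,np.array(p)),1))
for (x,y) in((359,218),(362,222),(362,226),(361,229),(356,233),(358,236)): print(x,y,a['img'][y,x],P[y,x].round(4))
# wrist: pads region grey, project depth along tool axis
s=read_state();T=q2R(s['tool_rot']);L=(W-np.array(s['position']))@T
k=(abs(L[...,1])<.06)&(abs(L[...,0])<.03)&(L[...,2]>-.2)&(c['img'].max(2)-c['img'].min(2)<40)&(np.mgrid[0:420,0:560][0]>235)&(W[...,2]>.03)
print('finger tool coords max z',np.percentile(L[k][:,2],[50,90,99,99.9]),L[k][np.argsort(-L[k][:,2])[:5]].round(4))
E
```

```text
tipTCP [354.4 231.6]
tipshort [360.6 224.7]
bt [356.5 226. ]
bb [355.9 235. ]
359 218 [49 46 44] [ 0.4048 -0.1277  0.1322]
362 222 [29 24 19] [ 0.392  -0.1266  0.1283]
362 226 [28 22 16] [ 0.4131 -0.1473  0.095 ]
361 229 [75 71 74] [ 0.444  -0.1733  0.0561]
356 233 [  0  58 105] [ 0.4629 -0.1742  0.031 ]
358 236 [  3  53 108] [ 0.4653 -0.1844  0.0151]
finger tool coords max z [-0.11739121 -0.09014458 -0.05165936 -0.02274635] [[-0.0044  0.0064 -0.0202]
 [-0.0043  0.0036 -0.0204]
 [-0.0042  0.0019 -0.0207]
 [-0.0042  0.007  -0.0208]
 [-0.0042  0.0024 -0.0209]]
```

Both cameras put the fingertips about 40 mm short of the reported TCP along the tool axis, hovering just above the block. That explains the empty close. I'll reopen, advance carefully and watch the force.

Request:
carry_out:
  steps:
    - [[0,0,0],[0,0,0],5.5]
    - [[0,0,0],[0,0,0],5.5]
    - [[0,0,0],[0,0,0],5.5]
    - [[0,0,0.7],[0,0,0],5.5]
    - [[0,0,1.4],[0,0,0],5.5]
    - [[0,0,2.0],[0,0,0],5.5]
    - [[0,0,2.0],[0,0,0],5.5]

```text
t: 3.48
position: [0.4878, -0.1918, 0.0072]
tool_rot: [0.0, 0.954, -0.0, 0.301]
contact_force: [0.2, 0.3, 0.1]
gripper_width: 0.055
finger_force: 0.0
```

```bash
python3 - <<'E'
from h import *
a=cam('scene');c=cam('wrist');W=cloud(c);P=cloud(a)
s=read_state();T=q2R(s['tool_rot']);p=np.array(s['position']);print(p,s['contact_force'],s['gripper_width'])
for I,Q,lo in((c,W,'w'),(a,P,'s')):
    L=(Q-p)@T;img=I['img'].astype(int);sat=img.max(2)-img.min(2)
    k=(sat<22)&(abs(L[...,0])<.025)&(abs(abs(L[...,1])-.033)<.02)&(L[...,2]>-.09)&(Q[...,2]>.018)
    print(lo,k.sum(),L[k][np.argsort(-L[k][:,2])[:40:6]].round(4))
E
```

```text
[ 0.48718518 -0.19166007  0.00768315] [0.05367395 0.76920192 0.56697802] 0.054864137125820465
w 4611 [[-0.0058 -0.0264 -0.0436]
 [-0.0083 -0.0263 -0.045 ]
 [ 0.0103  0.0307 -0.0454]
 [-0.0073 -0.0266 -0.0458]
 [-0.0045 -0.0264 -0.046 ]
 [ 0.0106 -0.028  -0.0461]
 [-0.0075  0.0285 -0.0465]]
s 21 [[-0.0053 -0.0328 -0.0442]
 [-0.0052 -0.0397 -0.0572]
 [-0.0027 -0.0443 -0.0626]
 [-0.0086 -0.0414 -0.0871]]
```

Request:
carry_out:
  steps:
    - [[0,0,0.7],[0,0,0],5.5]
    - [[0,0,1.4],[0,0,0],5.5]
    - [[0,0,2.1],[0,0,0],5.5]
    - [[0,0,2.1],[0,0,0],5.5]
    - [[0,0,2.1],[0,0,0],2.0]
    - [[0,0,2.1],[0,0,0],2.0]
    - [[0,0,2.1],[0,0,0],2.0]
    - [[0,0,2.1],[0,0,0],2.0]
    - [[0,0,2.1],[0,0,0],2.0]
  newtons: 50

```text
t: 4.33
position: [0.4991, -0.192, -0.009]
tool_rot: [0.0, 0.954, -0.0, 0.301]
contact_force: [0.3, 0.3, -1.1]
gripper_width: 0.0297
finger_force: 49.3
```

Gripped: the width is 29.7 mm. Next I lift and carry the tray over the ledge.

Request:
carry_out:
  steps:
    - [[1.4,0,-2.0],[0,0,0],2.0]
    - [[2.9,0,-4.1],[0,0,0],2.0]
    - [[3.1,-3.0,-4.0],[0,0,0],2.0]
    - [[3.2,-6.0,-3.9],[0,0,0],2.0]
    - [[3.3,-9.0,-3.8],[0,0,0],2.0]
    - [[3.5,-12.0,-3.7],[0,0,0],2.0]
    - [[3.6,-15.0,-3.6],[0,0,0],2.0]
    - [[3.7,-18.0,-3.5],[0,0,0],2.0]
    - [[3.7,-20.5,-3.5],[0,0,0],2.0]
    - [[3.7,-22.1,-3.5],[0,0,0],2.0]
  newtons: 50

```text
t: 5.17
position: [0.5092, 0.0312, 0.0407]
tool_rot: [-0.0, 0.954, 0.001, 0.301]
contact_force: [-0.1, -0.1, -0.7]
gripper_width: 0.0295
finger_force: 49.9
```

Request:
carry_out:
  steps:
    - [[0,0,0],[0,0,0],2.0]
    - [[0,0,0],[0,0,0],2.0]
    - [[0,0,0],[0,0,0],2.0]

```text
t: 5.42
position: [0.5096, 0.0288, 0.0408]
tool_rot: [0.0, 0.954, -0.0, 0.301]
contact_force: [-0.6, -0.1, -1.0]
gripper_width: 0.0294
finger_force: 50.0
```

```bash
python3 - <<'E'
from h import *
c=cam('wrist','w3.png');P=cloud(c);hsv=cv2.cvtColor(c['img'],cv2.COLOR_BGR2HSV)
s=read_state();print(s['position'],s['contact_force'],s['gripper_width'])
m=((hsv[...,0]>5)&(hsv[...,0]<24)&(hsv[...,1]>200)&(P[...,2]>.01))
z=P[...,2];k=m&(z<.09)&(abs(P[...,1]-.03)<.08);
lo=np.percentile(P[k][:,2],[2,20,50,98]);print(lo)
k2=k&(z>.055)&(z<.068);print('rim',cv2.minAreaRect(P[k2][:,:2].astype(np.float32)),np.percentile(P[k2],[1,99],axis=0))
# mill foot by wrist
k=(hsv[...,1]<60)&(z>.005)&(z<.014)&(abs(P[...,1]-.03)<.09)&(P[...,0]>.44)&(P[...,0]<.72);print('foot',k.sum(),np.percentile(P[k],[.5,99.5],axis=0))
E
```

```text
[0.5095969  0.02832638 0.04075019] [-0.87803903 -0.12507723 -0.9957395 ] 0.029190713490677252
[0.05101771 0.0517821  0.05237971 0.06193017]
rim ((0.5138001441955566, 0.02828458696603775), (0.08406347781419754, 0.08993994444608688), 1.2767415046691895) [[ 0.47179721 -0.0165467   0.05520338]
 [ 0.55523179  0.07261102  0.06534583]]
foot 5356 [[ 0.47782449 -0.04076224  0.00536785]
 [ 0.63814721  0.10063253  0.01350795]]
```

View pics/w3.png

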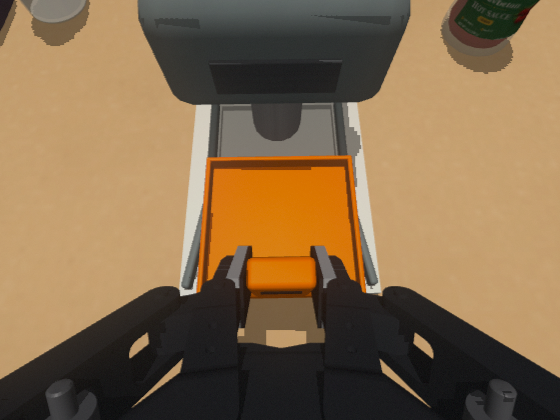

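The tray is held level over the ledge: back edge at row 158, grip at (282,272), centred between the rails at (185,285) and (375,283). I'm lowering it.

Request:
carry_out:
  steps:
    - [[-0.6,-0.1,0.8],[0,0,0],2.0]
    - [[-1.2,-0.15,1.7],[0,0,0],2.0]
    - [[-1.8,-0.15,2.6],[0,0,0],2.0]
    - [[-2.0,-0.15,2.9],[0,0,0],2.0]
    - [[-2.0,-0.15,2.9],[0,0,0],2.0]
    - [[-2.0,-0.15,2.9],[0,0,0],2.0]

```text
t: 5.97
position: [0.5098, 0.0298, 0.0054]
tool_rot: [0.0, 0.954, -0.001, 0.301]
contact_force: [-0.5, 0.3, -1.1]
gripper_width: 0.0295
finger_force: 49.9
```

Request:
carry_out:
  steps:
    - [[-0.12,0,0.16],[0,0,0],2.0]
    - [[-0.17,0,0.25],[0,0,0],2.0]
    - [[-0.2,0,0.29],[0,0,0],2.0]
    - [[-0.2,0,0.29],[0,0,0],2.0]

```text
t: 6.3
position: [0.5101, 0.0306, 0.0022]
tool_rot: [0.0, 0.954, -0.0, 0.301]
contact_force: [0.1, -0.2, -1.6]
gripper_width: 0.0293
finger_force: 49.9
```

```bash
cat > m.py <<'E'
from h import *
import sys
c=cam('wrist');P=cloud(c);hsv=cv2.cvtColor(c['img'],cv2.COLOR_BGR2HSV)
s=read_state();print(s['position'],s['contact_force'],s['gripper_width'])
z=P[...,2];k=((hsv[...,0]>5)&(hsv[...,0]<24)&(hsv[...,1]>200)&(abs(P[...,1]-.03)<.08)&(P[...,0]>.4)&(P[...,0]<.75)&(z>-.01)&(z<.1))
Q=P[k];f=Q[Q[:,2]<np.median(Q[:,2])+.02]
print('floor z',np.percentile(f[:,2],[2,20,50]).round(4),'fit',cv2.minAreaRect(f[:,:2].astype(np.float32)))
g=Q[Q[:,2]>np.median(Q[:,2])+.025];print('grip',np.percentile(g,[2,98],axis=0).round(4))
fl=f[f[:,2]<np.median(f[:,2])+.003];A=np.c_[fl[:,:2],np.ones(len(fl))];print('slope',np.linalg.lstsq(A,fl[:,2],rcond=None)[0].round(4))
E
python3 m.py
```

```text
[0.51003777 0.03061047 0.00221071] [ 0.27401605 -0.19197001 -1.04502106] 0.02885288644167405
floor z [0.0124 0.0132 0.0138] fit ((0.5143147110939026, 0.029953649267554283), (0.08411255478858948, 0.08943857252597809), 1.0691195726394653)
grip [[0.4723 0.0155 0.0496]
 [0.4858 0.0434 0.0618]]
slope [ 0.0025 -0.0019  0.0124]
```

Request:
carry_out:
  steps:
    - [[-0.06,0,0.08],[0,0,0],2.0]
    - [[-0.11,0,0.16],[0,0,0],2.0]
    - [[-0.11,0,0.16],[0,0,0],2.0]
    - [[-0.11,0,0.16],[0,0,0],2.0]

```text
t: 6.68
position: [0.5101, 0.0306, 0.0009]
tool_rot: [0.0, 0.953, -0.0, 0.302]
contact_force: [-4.6, -0.9, 11.6]
gripper_width: 0.0292
finger_force: 51.6
```

Request:
carry_out:
  steps:
    - [[0.85,0,0.53],[0,0,0],2.0]
    - [[1.67,0,1.11],[0,0,0],2.0]
    - [[2.49,0,1.68],[0,0,0],2.0]
    - [[3.31,0,2.25],[0,0,0],2.0]
    - [[4.13,0,2.83],[0,0,0],2.0]
    - [[4.95,0,3.4],[0,0,0],2.0]
    - [[5.36,0,3.69],[0,0,0],2.0]
    - [[5.36,0,3.69],[0,0,0],2.0]

```text
t: 7.35
position: [0.577, 0.0306, 0.001]
tool_rot: [0.0, 0.953, -0.0, 0.302]
contact_force: [1.9, -0.8, 3.0]
gripper_width: 0.029
finger_force: 50.1
```

```bash
python3 m.py
```

```text
[0.57638405 0.03054189 0.000993  ] [1.15825061 0.17701518 2.08873819] 0.029063914709168356
floor z [0.0112 0.012  0.0126] fit ((0.5743827223777771, 0.029786478728055954), (0.06985802203416824, 0.08922765403985977), 0.8940826654434204)
grip [[0.5393 0.0156 0.056 ]
 [0.5525 0.0433 0.0605]]
slope [ 0.0024 -0.0016  0.0111]
```

Request:
carry_out:
  steps:
    - [[0.3,0,0.25],[0,0,0],2.0]
    - [[0.59,0,0.47],[0,0,0],2.0]
    - [[0.65,0,0.55],[0,0,0],2.0]
    - [[0.7,0,0.58],[0,0,0],2.0]
    - [[0.7,0,0.58],[0,0,0],2.0]

```text
t: 7.82
position: [0.5829, 0.0305, 0.0004]
tool_rot: [0.0, 0.954, 0.0, 0.301]
contact_force: [-7.7, -0.7, 17.2]
gripper_width: 0.0291
finger_force: 52.8
```

Request:
carry_out:
  steps:
    - [[0.05,0,0.09],[0,0,0],2.0]
    - [[0.09,0,0.14],[0,0,0],2.0]
    - [[0.12,0,0.2],[0,0,0],2.0]
    - [[0.12,0,0.2],[0,0,0],2.0]

```text
t: 8.15
position: [0.5854, 0.0306, -0.0002]
tool_rot: [0.0, 0.954, 0.0, 0.301]
contact_force: [-8.1, -0.3, 19.0]
gripper_width: 0.029
finger_force: 53.3
```

Request:
carry_out:
  steps:
    - [[0.04,0,0.03],[0,0,0],2.0]
    - [[0.08,0,0.06],[0,0,0],2.0]
    - [[0.12,0,0.09],[0,0,0],2.0]
    - [[0.16,0,0.12],[0,0,0],2.0]
    - [[0.16,0,0.12],[0,0,0],2.0]

```text
t: 8.57
position: [0.5872, 0.0305, -0.0004]
tool_rot: [0.0, 0.954, -0.0, 0.301]
contact_force: [-8.2, -0.3, 18.3]
gripper_width: 0.0291
finger_force: 53.2
```

Request:
carry_out:
  steps:
    - [[0.04,0,0.03],[0,0,0],2.0]
    - [[0.08,0,0.06],[0,0,0],2.0]
    - [[0.12,0,0.09],[0,0,0],2.0]
    - [[0.16,0,0.12],[0,0,0],2.0]
    - [[0.16,0,0.12],[0,0,0],2.0]

```text
t: 8.98
position: [0.5898, 0.0305, -0.0014]
tool_rot: [0.0, 0.954, -0.0, 0.301]
contact_force: [-1.9, 0.4, 3.7]
gripper_width: 0.0292
finger_force: 51.5
```

```bash
python3 m.py
```

```text
[ 0.58991146  0.03052616 -0.00133547] [-2.22796046  0.74241962  3.65039368] 0.028944563909364066
floor z [0.0076 0.0085 0.0092] fit ((0.5752880573272705, 0.02938007563352585), (0.04905840754508972, 0.08929231017827988), 1.1005702018737793)
grip [[0.5527 0.0156 0.0547]
 [0.5659 0.0432 0.0589]]
slope [-0.0588 -0.0018  0.0436]
```

The force fell and the tray is tipping in at the back edge, so I'll press it down gently.

Request:
carry_out:
  steps:
    - [[-0.06,0,0.08],[0,0,0],2.0]
    - [[-0.12,0,0.16],[0,0,0],2.0]
    - [[-0.18,0,0.24],[0,0,0],2.0]
    - [[-0.18,0,0.24],[0,0,0],2.0]

```text
t: 9.37
position: [0.59, 0.0305, -0.0041]
tool_rot: [0.0, 0.954, -0.0, 0.301]
contact_force: [-3.8, 0.5, 7.5]
gripper_width: 0.0294
finger_force: 52.3
```

```bash
python3 m.py
```

```text
[ 0.59003517  0.0305455  -0.00411577] [-4.58076316  0.16743623  6.40062216] 0.029679220553263646
floor z [0.0061 0.007  0.0076] fit ((0.5765756368637085, 0.029324844479560852), (0.04984225705265999, 0.08916107565164566), 0.1293124258518219)
grip [[0.5527 0.0158 0.0527]
 [0.5654 0.0432 0.0563]]
slope [-0.0262 -0.0022  0.0229]
```

Request:
carry_out:
  steps:
    - [[-0.06,0,0.08],[0,0,0],2.0]
    - [[-0.09,0,0.14],[0,0,0],2.0]
    - [[-0.09,0,0.14],[0,0,0],2.0]
    - [[-0.09,0,0.14],[0,0,0],2.0]

```text
t: 9.75
position: [0.5893, 0.0305, -0.006]
tool_rot: [0.0, 0.954, -0.0, 0.301]
contact_force: [-5.6, 0.2, 8.4]
gripper_width: 0.029
finger_force: 53.1
```

Request:
carry_out:
  steps:
    - [[0,0,0],[0,0,0],4.5]
    - [[0,0,0],[0,0,0],4.5]
    - [[0,0,0],[0,0,0],4.5]
    - [[0,0,0],[0,0,0],4.5]

```text
t: 10.08
position: [0.5902, 0.0305, -0.0061]
tool_rot: [0.0, 0.954, -0.0, 0.301]
contact_force: [0.8, 0.5, 0.4]
gripper_width: 0.045
finger_force: 0.0
```

```bash
python3 m.py
```

```text
[ 0.59022393  0.03051261 -0.00607523] [ 1.4270862  -0.44206901  0.77563576] 0.045231618186973604
floor z [0.0051 0.0059 0.0064] fit ((0.5764525532722473, 0.029153715819120407), (0.050908517092466354, 0.08912424743175507), 1.2435736656188965)
grip [[0.5518 0.0155 0.0508]
 [0.5644 0.0436 0.0544]]
slope [ 0.0008 -0.0011  0.0059]
```

The tray is seated: it lies flat and its floor is about 7 mm lower than on the ledge. I'm backing off.

Request:
carry_out:
  steps:
    - [[0,0,-2],[0,0,0],4.5]
    - [[0,0,-4],[0,0,0],4.5]
    - [[0,0,-7],[0,0,0],5.0]
    - [[0,0,-11],[0,0,0],5.0]
    - [[0,0,-15],[0,0,0],5.0]
    - [[0,0,-18],[0,0,0],5.0]
    - [[0,0,-18],[0,0,0],5.0]
    - [[0,0,-18],[0,0,0],5.0]

```text
t: 10.8
position: [0.4851, 0.0329, 0.1332]
tool_rot: [0.003, 0.951, -0.001, 0.309]
contact_force: [0.7, 0.5, -0.6]
gripper_width: 0.05
finger_force: 0.0
```

```bash
python3 m.py; python3 - <<'E'
from h import *
c=cam('wrist','w4.png')
p=np.array([.6335,-.0188,.235]);plan(p,0)
E
```

```text
[0.48589514 0.03284325 0.13257821] [-0.07097637 -0.06675412  0.36487201] 0.049995881685875196
floor z [0.0051 0.0059 0.0065] fit ((0.5885815024375916, 0.029133733361959457), (0.08831833302974701, 0.07178172469139099), 89.74603271484375)
grip [[0.5516 0.0155 0.0508]
 [0.5641 0.0436 0.0546]]
slope [-0.001  -0.001   0.0071]
shift cm [17.97  5.16  0.31] rot [ 0.006 -0.626 -0.001]
```

View pics/w4.png

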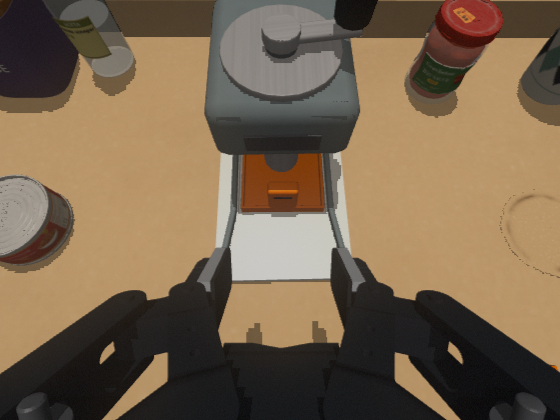

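The tray sits under the head at (282,185), and the knob is at (352,10). Next I go above the knob with the tool vertical.

Request:
carry_out:
  steps:
    - [[4,0,-4.0],[0,-0.1,0],5.0]
    - [[8,2,-4.0],[0,-0.22,0],5.0]
    - [[11,3,-3],[0,-0.34,0],5.0]
    - [[14,4,-2],[0,-0.46,0],5.0]
    - [[16,5.0,-1],[0,-0.58,0],5.0]
    - [[18,5.2,0.3],[0.006,-0.626,0],5.0]
    - [[18,5.2,0.3],[0.006,-0.626,0],5.0]
    - [[18,5.2,0.3],[0.006,-0.626,0],5.0]
    - [[18,5.2,0.3],[0.006,-0.626,0],5.0]

```text
t: 11.65
position: [0.4714, 0.0928, -0.0075]
tool_rot: [0.001, 0.982, -0.056, 0.178]
contact_force: [-0.7, -0.3, -0.4]
gripper_width: 0.0498
finger_force: 0.0
```

```bash
python3 - <<'E'
from h import *
s=read_state();p=np.array(s['position'])
c=cam('wrist','w5.png');P=cloud(c);z=P[...,2]
near=(abs(P[...,1]-.03)<.09)&(abs(P[...,0]-.62)<.08)
img=c['img'].astype(int)
k=near&(z>.205)&(z<.222)&(img.max(2)<110);print('knob',k.sum(),cv2.minEnclosingCircle(P[k][:,:2].astype(np.float32)) if k.any() else 0,P[k].mean(0))
k=near&(z>.158)&(z<.2)&(img.min(2)>60)&(np.hypot(P[...,0]-.622,P[...,1]-.03)<.022);print('hub',k.sum(),P[k].mean(0) if k.any() else 0,np.percentile(P[k],[2,98],axis=0) if k.any() else 0)
k=near&(z>.147)&(z<.157)&(img.min(2)>60);print('disc',cv2.minEnclosingCircle(P[k][:,:2].astype(np.float32)))
print(p)
plan([.6335,-.0188,.165],0);plan([.6335,-.0188,.13],0)
E
```

```text
knob 0 0 [nan nan nan]
hub 0 0 0
disc ((0.0, 0.0), 0.0)
[ 0.47135125  0.09279506 -0.00753397]
shift cm [ 22.53   8.98 -10.46] rot [ 0.002 -0.353 -0.112]
shift cm [21.32  9.04 -7.18] rot [ 0.002 -0.353 -0.112]<stdin>:6: RuntimeWarning: Mean of empty slice.
  ret = um.true_divide(
```

View pics/w5.png

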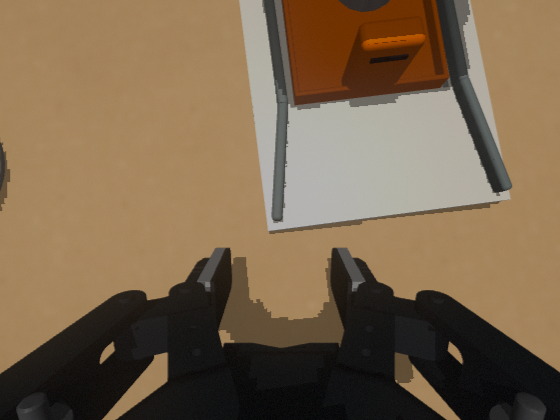

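The arm strayed low and to the left during that move. The picture shows the fingers at (280,280), in front of the foot and clear of it, with the seated tray untouched. I'll check the joints.

```bash
python3 - <<'E'
from h import *
s=read_state();print(np.round(s['joint_pos'],3),s['position'],s['t'],s['contact_force'])
print([x for x in dir(arm) if x[0]!='_'])
E
```

```text
[ 0.244  0.546  2.286  4.45   0.108 -2.538] [ 0.46938312  0.09270889 -0.00942789] 11.7 [-1.17222411  0.45138455 -1.59127723]
['Unreachable', 'grasp_offset']
```

Joint 4 is at its upper stop with joint 5 near its minimum, so the wrist is in the flipped branch. The way out is to rise, go back towards y = -0.19 where the wrist rolled over before, straighten up there, and approach the knob unflipped.

```bash
python3 - <<'E'
from h import *
plan([.43,.03,.07],38);plan([.42,-.05,.10],38)
E
```

```text
shift cm [-0.25  6.53 -8.68] rot [ 0.038  0.309 -0.105]
shift cm [  0.73  14.53 -11.66] rot [ 0.038  0.309 -0.105]
```

Request:
carry_out:
  steps:
    - [[-0.1,1.0,-3.0],[0.02,0.1,-0.05],5.0]
    - [[-0.2,3.0,-6.0],[0.038,0.2,-0.105],5.0]
    - [[-0.2,5.0,-8.7],[0.038,0.309,-0.105],5.0]
    - [[-0.2,6.5,-8.7],[0.038,0.309,-0.105],5.0]
    - [[-0.2,6.5,-8.7],[0.038,0.309,-0.105],5.0]

```text
t: 12.12
position: [0.4443, 0.0374, 0.0534]
tool_rot: [0.017, 0.96, -0.019, 0.279]
contact_force: [-0.2, -0.3, -0.3]
gripper_width: 0.0501
finger_force: 0.0
```

```bash
cat > st.py <<'E'
from h import *
s=read_state();print(np.round(s['joint_pos'],3),np.round(s['position'],4),s['t'],np.round(s['contact_force'],1));print(q2R(s['tool_rot']).round(2))
E
python3 st.py;  python3 -c "
from h import *
plan([.40,-.1,.1],35);plan([.38,-.19,.13],35)"
```

```text
[ 0.15   0.413  2.485  3.525  0.333 -1.78 ] [0.4443 0.0374 0.0534] 12.1167 [-0.2 -0.3 -0.3]
[[ 0.84 -0.05  0.54]
 [-0.03 -1.   -0.04]
 [ 0.54  0.02 -0.84]]
shift cm [-0.86 14.02 -5.72] rot [ 0.043  0.045 -0.026]
shift cm [-0.69 23.17 -8.93] rot [ 0.043  0.045 -0.026]
```

Request:
carry_out:
  steps:
    - [[0,3,-2.0],[0.02,0.02,0],5.0]
    - [[0,6,-3.0],[0.043,0.045,-0.026],5.0]
    - [[-0.4,9,-4.0],[0.043,0.045,-0.026],5.0]
    - [[-0.6,12,-5.0],[0.043,0.045,-0.026],5.0]
    - [[-0.8,14,-5.7],[0.043,0.045,-0.026],5.0]
    - [[-0.8,17,-6.8],[0.043,0.045,-0.026],5.0]
    - [[-0.7,20,-7.8],[0.043,0.045,-0.026],5.0]
    - [[-0.7,23,-8.9],[0.043,0.045,-0.026],5.0]
    - [[-0.7,23,-8.9],[0.043,0.045,-0.026],5.0]

```text
t: 12.87
position: [0.4022, -0.1262, 0.1127]
tool_rot: [-0.001, 0.953, -0.001, 0.303]
contact_force: [0.7, 0.5, -0.1]
gripper_width: 0.05
finger_force: 0.0
```

```bash
python3 st.py;  python3 -c "
from h import *
plan([.40,-.22,.2],20);plan([.42,-.22,.25],0,10)"
```

```text
[-0.599  0.207  2.516  1.875  0.35  -0.829] [ 0.4022 -0.1262  0.1127] 12.8667 [ 0.7  0.5 -0.1]
[[ 0.82 -0.    0.58]
 [-0.   -1.    0.  ]
 [ 0.58 -0.   -0.82]]
shift cm [ 4.89  9.36 -7.27] rot [-0.002 -0.267 -0.002]
shift cm [  9.41   9.34 -10.2 ] rot [ 0.051 -0.614 -0.171]
```

Request:
carry_out:
  steps:
    - [[1.2,3,-2],[0,0,0],5.0]
    - [[2.4,6,-4],[0,0,0],5.0]
    - [[3.6,9,-6],[0,-0.08,0],5.0]
    - [[5,9.4,-7.3],[0,-0.18,0],5.0]
    - [[5,9.4,-7.3],[0,-0.267,0],5.0]
    - [[6.5,9.4,-8.3],[0.02,-0.38,-0.05],5.0]
    - [[8,9.4,-9.2],[0.04,-0.5,-0.1],5.0]
    - [[9.4,9.4,-10.2],[0.05,-0.61,-0.17],5.0]
    - [[9.4,9.4,-10.2],[0.05,-0.61,-0.17],5.0]

```text
t: 13.62
position: [0.4164, -0.2203, 0.2492]
tool_rot: [-0.017, 0.991, 0.054, 0.123]
contact_force: [1.8, 0.8, -2.4]
gripper_width: 0.0504
finger_force: 0.0
```

```bash
python3 st.py;  python3 -c "
from h import *
plan([.42,-.22,.25],0,0);plan([.6335,-.0188,.235],0,0)"
```

```text
[-0.644  0.034  2.031  0.231  0.921  0.692] [ 0.4164 -0.2203  0.2492] 13.6167 [ 1.8  0.8 -2.4]
[[ 0.96  0.11  0.24]
 [ 0.1  -0.99  0.05]
 [ 0.25 -0.02 -0.97]]
shift cm [0.37 0.01 0.01] rot [-0.034 -0.247  0.108]
shift cm [ 22.65 -17.58   7.57] rot [-0.034 -0.247  0.108]
```

Unflipped: joint 4 is at 0.23. Now I finish straightening and go over the knob, staying high.

Request:
carry_out:
  steps:
    - [[0.3,0,0],[-0.017,-0.12,0.05],5.0]
    - [[2.5,-2.0,0.6],[-0.034,-0.247,0.108],5.0]
    - [[5.0,-4,1.5],[-0.034,-0.247,0.108],5.0]
    - [[7.5,-6,2.4],[-0.034,-0.247,0.108],5.0]
    - [[10,-8,3.2],[-0.034,-0.247,0.108],5.0]
    - [[12.5,-10,4.1],[-0.034,-0.247,0.108],5.0]
    - [[15,-12,5],[-0.034,-0.247,0.108],5.0]
    - [[17.5,-14,5.9],[-0.034,-0.247,0.108],5.0]
    - [[20,-16,6.7],[-0.034,-0.247,0.108],5.0]
    - [[22.6,-17.6,7.5],[-0.034,-0.247,0.108],5.0]

```text
t: 14.45
position: [0.6367, -0.0162, 0.238]
tool_rot: [0.001, 1.0, 0.002, 0.005]
contact_force: [0.3, -0.9, 0.3]
gripper_width: 0.0501
finger_force: 0.0
```

```bash
python3 st.py;python3 - <<'E'
from h import *
c=cam('wrist');P=cloud(c);z=P[...,2]
near=(abs(P[...,1]-.03)<.09)&(abs(P[...,0]-.62)<.08)
img=c['img'].astype(int)
k=near&(z>.207)&(z<.22);print('knob',k.sum(),cv2.minEnclosingCircle(P[k][:,:2].astype(np.float32)) if k.any() else 0,P[k].mean(0))
k=near&(z>.158)&(z<.2)&(np.hypot(P[...,0]-.622,P[...,1]-.03)<.022);print('hub',k.sum(),np.percentile(P[k],[2,50,98],axis=0) if k.any() else 0)
k=near&(z>.147)&(z<.157)&(img.min(2)>60);print('disc',cv2.minEnclosingCircle(P[k][:,:2].astype(np.float32)))
plan([.6335,-.0188,.165],0);plan([.6335,-.0188,.13],0)
E
```

```text
[-4.300e-02  3.910e-01  1.570e+00 -1.000e-03  1.170e+00  1.525e+00] [ 0.6367 -0.0162  0.238 ] 14.45 [ 0.3 -0.9  0.3]
[[ 1.    0.    0.01]
 [ 0.   -1.   -0.  ]
 [ 0.01  0.   -1.  ]]
knob 1039 ((0.6348749399185181, -0.017963651567697525), 0.013254879973828793) [ 0.63600258 -0.01791271  0.21387915]
hub 957 [[0.61541527 0.01053779 0.16058148]
 [0.62848808 0.02857735 0.16588115]
 [0.64005275 0.04306772 0.16742938]]
disc ((0.6267818808555603, 0.03137202560901642), 0.04601820185780525)
shift cm [-0.86  0.55  7.3 ] rot [-0.    -0.013  0.005]
shift cm [-0.91  0.55 10.8 ] rot [-0.    -0.013  0.005]
```

Request:
carry_out:
  steps:
    - [[-0.7,0.3,2.5],[0,-0.013,0.005],5.0]
    - [[-0.7,0.4,5],[0,-0.013,0.005],5.0]
    - [[-0.7,0.4,5],[0,-0.013,0.005],5.0]
    - [[-0.7,0.4,5],[0,-0.013,0.005],5.0]

```text
t: 14.83
position: [0.6283, -0.0216, 0.1875]
tool_rot: [0.0, 1.0, -0.001, -0.003]
contact_force: [-0.4, -0.1, 0.6]
gripper_width: 0.05
finger_force: 0.0
```

```bash
python3 - <<'E'
from h import *
s=read_state();p=np.array(s['position']);print(p,s['contact_force'])
c=cam('wrist');P=cloud(c);z=P[...,2];L=(P-p)@q2R(s['tool_rot'])
near=(abs(P[...,1]+.018)<.03)&(abs(P[...,0]-.635)<.03)
k=near&(z>.207)&(z<.2165)&(c['img'].max(2)<120);print('knob',k.sum(),cv2.minEnclosingCircle(P[k][:,:2].astype(np.float32)))
for sg in(1,-1):
    k=(abs(L[...,0])<.02)&(sg*L[...,1]>.015)&(sg*L[...,1]<.04)&(L[...,2]>-.07)&(L[...,2]<-.042);Q=L[k]; print(sg,k.sum(),np.percentile(Q,[2,50,98],axis=0).round(4) if k.any() else 0)
plan([.635,-.018,.13],0)
E
```

```text
[ 0.62833345 -0.021579    0.1874967 ] [-0.42299366 -0.0867566   0.64954432]
knob 1778 ((0.6349771618843079, -0.018044285476207733), 0.013205203227698803)
1 1188 [[-0.0102  0.0258 -0.0696]
 [ 0.0068  0.0264 -0.0588]
 [ 0.0112  0.0391 -0.0438]]
-1 1189 [[-0.0101 -0.0372 -0.0696]
 [ 0.0068 -0.0246 -0.0587]
 [ 0.0112 -0.0238 -0.0437]]
shift cm [ 0.56 -0.36  5.92] rot [ 0.001  0.002 -0.002]
```

Request:
carry_out:
  steps:
    - [[0.6,-0.4,0],[0,0,0],5.0]
    - [[0.6,-0.4,2],[0,0,0],5.0]
    - [[0.6,-0.4,4],[0,0,0],5.0]
    - [[0.6,-0.4,5.7],[0,0,0],5.0]
    - [[0.6,-0.4,5.7],[0,0,0],5.0]
    - [[0.6,-0.4,5.7],[0,0,0],2.0]
    - [[0.6,-0.4,5.7],[0,0,0],2.0]
    - [[0.6,-0.4,5.7],[0,0,0],2.0]
    - [[0.6,-0.4,5.7],[0,0,0],2.0]
  newtons: 30

```text
t: 15.63
position: [0.6369, -0.017, 0.1344]
tool_rot: [-0.0, 1.0, -0.001, 0.001]
contact_force: [-0.1, -1.0, 2.9]
gripper_width: 0.0266
finger_force: 30.5
```

```bash
python3 st.py; python3 - <<'E'
from h import *
s=read_state();p=np.array(s['position']);R0=q2R(s['tool_rot'])
o=np.array([p[0],p[1]])-np.array([.627,.031]);print(o,np.hypot(*o))
ph0=np.arctan2(-o[0],-o[1]);print('phi0',ph0)
r=.05
for i in range(1,33):
    ph=ph0+i*.22; q=np.array([.627-r*np.sin(ph),.031-r*np.cos(ph),p[2]])
    print(i,round(ph,2),((q-p)*100).round(1)[:2])
E
```

```text
[-0.045  0.508  1.645  0.     0.985  1.526] [ 0.6369 -0.017   0.1344] 15.6333 [-0.1 -1.   2.9]
[[ 1. -0.  0.]
 [-0. -1.  0.]
 [ 0. -0. -1.]]
[ 0.00990668 -0.04799512] 0.049006876597130336
phi0 -0.2035515178028577
1 0.02 [-1.1 -0.2]
2 0.24 [-2.2 -0.1]
3 0.46 [-3.2  0.3]
4 0.68 [-4.1  0.9]
5 0.9 [-4.9  1.7]
6 1.12 [-5.5  2.6]
7 1.34 [-5.9  3.6]
8 1.56 [-6.   4.7]
9 1.78 [-5.9  5.8]
10 2.0 [-5.5  6.9]
11 2.22 [-5.   7.8]
12 2.44 [-4.2  8.6]
13 2.66 [-3.3  9.2]
14 2.88 [-2.3  9.6]
15 3.1 [-1.2  9.8]
16 3.32 [-0.1  9.7]
17 3.54 [0.9 9.4]
18 3.76 [1.9 8.9]
19 3.98 [2.7 8.2]
20 4.2 [3.4 7.3]
21 4.42 [3.8 6.3]
22 4.64 [4.  5.2]
23 4.86 [4.  4.1]
24 5.08 [3.7 3. ]
25 5.3 [3.2 2. ]
26 5.52 [2.5 1.2]
27 5.74 [1.6 0.5]
28 5.96 [0.6 0.1]
29 6.18 [-0.5 -0.2]
30 6.4 [-1.6 -0.2]
31 6.62 [-2.6  0.1]
32 6.84 [-3.6  0.5]
```

The knob is held at a width of 26.6 mm. I start turning clockwise and watch the force.

Request:
carry_out:
  steps:
    - [[-1.1,0.2,0],[0,0,0],2.0]
    - [[-2.2,0.1,0],[0,0,0],2.0]
    - [[-3.2,-0.3,0],[0,0,0],2.0]
    - [[-4.1,-0.9,0],[0,0,0],2.0]
    - [[-4.9,-1.7,0],[0,0,0],2.0]
    - [[-5.5,-2.6,0],[0,0,0],2.0]
    - [[-5.9,-3.6,0],[0,0,0],2.0]
    - [[-6.0,-4.7,0],[0,0,0],2.0]
    - [[-6.0,-4.7,0],[0,0,0],2.0]
    - [[-6.0,-4.7,0],[0,0,0],2.0]

```text
t: 16.47
position: [0.5791, 0.0312, 0.1344]
tool_rot: [-0.001, 1.0, -0.0, 0.003]
contact_force: [8.5, 2.6, -1.4]
gripper_width: 0.0269
finger_force: 30.6
```

```bash
cat > ck.py <<'E'
from h import *
import sys
s=read_state();p=np.array(s['position'])
o=p[:2]-np.array([.627,.031]);ph=np.arctan2(-o[0],-o[1]);print(p,s['contact_force'],np.hypot(*o),'phi',ph)
for i in range(1,11):
    a=ph+i*.22; q=np.array([.627-.05*np.sin(a),.031-.05*np.cos(a)]);d=(q-p[:2])*100;print(i,round(a,2),'tool',round(d[0],1),round(-d[1],1))
E
python3 ck.py
```

```text
[0.57913945 0.03121442 0.13439748] [ 8.50699485  2.60002235 -1.36867308] 0.0478610317397094 phi 1.5752763912379477
1 1.8 tool -0.1 -1.1
2 2.02 tool 0.3 -2.1
3 2.24 tool 0.8 -3.1
4 2.46 tool 1.6 -3.8
5 2.68 tool 2.5 -4.4
6 2.9 tool 3.6 -4.8
7 3.12 tool 4.7 -5.0
8 3.34 tool 5.7 -4.9
9 3.56 tool 6.8 -4.6
10 3.78 tool 7.7 -4.0
```

Request:
carry_out:
  steps:
    - [[0.1,-1.1,0],[0,0,0],2.0]
    - [[0.5,-2.1,0],[0,0,0],2.0]
    - [[1.0,-3.1,0],[0,0,0],2.0]
    - [[1.8,-3.8,0],[0,0,0],2.0]
    - [[2.7,-4.4,0],[0,0,0],2.0]
    - [[3.8,-4.8,0],[0,0,0],2.0]
    - [[4.9,-5.0,0],[0,0,0],2.0]
    - [[5.9,-4.9,0],[0,0,0],2.0]
    - [[7.0,-4.6,0],[0,0,0],2.0]
    - [[7.9,-4.0,0],[0,0,0],2.0]

```text
t: 17.3
position: [0.6569, 0.0738, 0.1345]
tool_rot: [-0.003, 1.0, -0.0, 0.002]
contact_force: [2.7, 11.9, 3.0]
gripper_width: 0.0262
finger_force: 31.3
```

```bash
python3 ck.py; python3 st.py|head -1
```

```text
[0.65694796 0.07380103 0.1344838 ] [ 2.72985664 11.85147163  3.02168749] 0.05223800361151945 phi -2.5310668250178963
1 -2.31 tool 0.7 0.9
2 -2.09 tool 1.3 1.8
3 -1.87 tool 1.8 2.8
4 -1.65 tool 2.0 3.9
5 -1.43 tool 2.0 5.0
6 -1.21 tool 1.7 6.0
7 -0.99 tool 1.2 7.0
8 -0.77 tool 0.5 7.9
9 -0.55 tool -0.4 8.5
10 -0.33 tool -1.4 9.0
[0.091 0.54  1.589 0.006 1.009 1.66 ] [0.6569 0.0738 0.1345] 17.3 [ 2.7 11.9  3. ]
```

Request:
carry_out:
  steps:
    - [[0.7,0.7,0],[0,0,0],2.0]
    - [[1.3,1.6,0],[0,0,0],2.0]
    - [[1.8,2.6,0],[0,0,0],2.0]
    - [[2.0,3.7,0],[0,0,0],2.0]
    - [[2.0,4.8,0],[0,0,0],2.0]
    - [[1.7,5.8,0],[0,0,0],2.0]
    - [[1.2,6.8,0],[0,0,0],2.0]
    - [[0.5,7.7,0],[0,0,0],2.0]
    - [[-0.4,8.3,0],[0,0,0],2.0]
    - [[-1.4,8.8,0],[0,0,0],2.0]

```text
t: 18.13
position: [0.6413, -0.0164, 0.1341]
tool_rot: [-0.002, 1.0, -0.001, 0.001]
contact_force: [0.2, 14.0, 6.9]
gripper_width: 0.0267
finger_force: 31.8
```

```bash
python3 ck.py
```

```text
[ 0.64130576 -0.01643375  0.13406859] [ 0.23372726 14.02439458  6.9030035 ] 0.04954406981175793 phi -0.29291897987354604
1 -0.07 tool -1.1 0.2
2 0.15 tool -2.2 0.2
3 0.37 tool -3.2 -0.1
4 0.59 tool -4.2 -0.6
5 0.81 tool -5.0 -1.3
6 1.03 tool -5.7 -2.2
7 1.25 tool -6.2 -3.2
8 1.47 tool -6.4 -4.2
9 1.69 tool -6.4 -5.3
10 1.91 tool -6.2 -6.4
```

Request:
carry_out:
  steps:
    - [[-1.1,-0.1,0],[0,0,0],2.0]
    - [[-2.2,-0.1,0],[0,0,0],2.0]
    - [[-3.2,-0.3,0],[0,0,0],2.0]
    - [[-4.2,-0.8,0],[0,0,0],2.0]
    - [[-5.0,-1.5,0],[0,0,0],2.0]
    - [[-5.6,-2.4,0],[0,0,0],2.0]
    - [[-5.6,-2.4,0],[0,0,0],2.0]
    - [[-5.6,-2.4,0],[0,0,0],2.0]

```text
t: 18.8
position: [0.5855, 0.0076, 0.1341]
tool_rot: [-0.001, 1.0, -0.0, 0.001]
contact_force: [1.6, 3.9, 8.3]
gripper_width: 0.0265
finger_force: 31.7
```

```bash
python3 ck.py|head -1
```

```text
[0.58546536 0.00757382 0.13409781] [1.60452872 3.94849778 8.28030456] 0.047685555168399694 phi 1.0572563317020325
```

The crank has turned about 7.5 rad, from -0.2 through a full turn to +1.05. I open the fingers and rise straight up.

Request:
carry_out:
  steps:
    - [[0,0,0],[0,0,0],5.0]
    - [[0,0,0],[0,0,0],5.0]
    - [[0,0,0],[0,0,0],5.0]
    - [[0,0,-2.0],[0,0,0],5.0]
    - [[0,0,-4.0],[0,0,0],5.0]
    - [[0,0,-7.0],[0,0,0],5.0]
    - [[0,0,-11.0],[0,0,0],5.0]
    - [[-3,0,-12.0],[0,0,0],5.0]
    - [[-7,0,-12.0],[0,0,0],5.0]
    - [[-10,0,-12.0],[0,0,0],5.0]

```text
t: 19.63
position: [0.4823, 0.0061, 0.2528]
tool_rot: [-0.0, 1.0, -0.001, -0.001]
contact_force: [-1.0, -0.6, -0.2]
gripper_width: 0.0501
finger_force: 0.0
```

Request:
carry_out:
  steps:
    - [[-4,4,0],[0,0,0],5.0]
    - [[-7,8,0],[0,0,0],5.0]
    - [[-9,12,0],[0,0,0],5.0]
    - [[-10,16,0],[0,0,0],5.0]
    - [[-10,20,0],[0,0,0],5.0]
    - [[-10,20,0],[0,0,0],5.0]

```text
t: 20.13
position: [0.3826, -0.1965, 0.2527]
tool_rot: [0.0, 1.0, -0.001, -0.001]
contact_force: [1.2, 0.4, 0.1]
gripper_width: 0.05
finger_force: 0.0
```

```bash
python3 st.py|head -1; python3 - <<'E'
from h import *
b=cam('top');P=cloud(b);z=P[...,2];a=cam('scene')
k=(z>.2)&(z<.24)&(abs(P[...,1]-.03)<.1)&(P[...,0]>.5)&(P[...,0]<.72);print('knob',cv2.minEnclosingCircle(P[k][:,:2].astype(np.float32)))
for nm,(x,y,rr) in dict(tin=(190,227,20),jar=(331,166,16),mug=(380,168,20)).items():
    s=P[y-rr:y+rr,x-rr:x+rr].reshape(-1,3);s=s[(s[:,2]>.03)&(s[:,2]<.2)];print(nm,s.min(0),s.max(0))
t=cv2.resize(b['img'][150:300,150:430],None,fx=2,fy=2);s=cv2.resize(a['img'][140:320,140:380],(560,420))
cv2.imwrite('pics/end.png',np.vstack([t,s])[:600])
E
```

```text
[-5.010e-01  5.200e-02  1.976e+00 -1.000e-03  1.115e+00  1.073e+00] [ 0.3826 -0.1965  0.2527] 20.1333 [1.2 0.4 0.1]
knob ((0.583365261554718, 0.005519690923392773), 0.01336139440536499)
tin [0.49351649 0.25783888 0.03004831] [0.57792112 0.34391356 0.04887434]
jar [ 0.69916469 -0.19556349  0.03013096] [ 0.76383331 -0.13386789  0.10639   ]
mug [ 0.68723016 -0.38955924  0.03001118] [ 0.77159235 -0.2775504   0.1060146 ]
```

View pics/end.png

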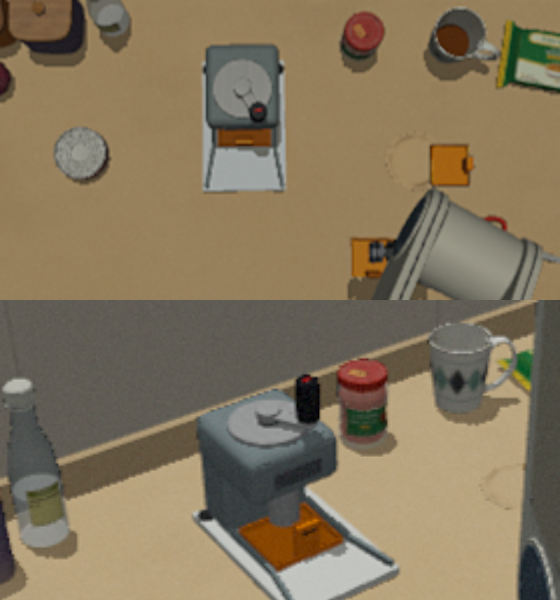

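The tray is seated at (290,535), the crank has been turned and released with its knob at (258,112), and the tin, jar and mug are where they were. I'm handing in the job.

```bash
python3 -c "
from station import ticket
print(ticket.close_job())"
```

```text
the job is handed in; nothing more can be done
None
```

The job is handed in at about 20 s of the 72 s: the tray lies flat in its pocket, the crank was turned about 7.2 rad clockwise and let go, and the tin, mug and jar stand where they were.

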